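Put the sample jar away and lock the dry-storage box

ROBOT

A 7-joint arm with a two-finger parallel gripper is mounted at the origin on the work surface. World frame = base frame: x ahead of the robot, y to its left, z up, the work surface at z = 0. Lengths are in m, angles in rad, forces in N, time in s.
With the tool pointing down it reaches from about 0.4 to 0.875 m from the base axis. Payload 6.5 kg.
Tool frame: the origin (TCP) lies on the centre line of the jaws, within the pads' length; the fingertips stand 22 mm ahead of it and the grasp point (between the pads) lies 3 mm ahead of it; z points along the fingers, y is the line along which they close (so a half turn about z gives the same grasp; the last joint's range is limited). The gripper opens to 88 mm and grips with 3 to 60 N. Pads are 18 mm wide; open, the fingers measure 123 mm over their backs; the gripper's body (75 mm by 187 mm) begins 45 mm behind the grasp point.
Start: joints at [1.183, 0.536, -0.004, 1.538, 0.003, 1.067, -0.071], TCP at [0.206, -0.617, 0.261] pointing down, gripper open.
Joint ranges: [-2.7, 2.7], [-0.37, 2.16], [-1.27, 1.26], [0.24, 2.4], [-1.31, 4.45], [0.19, 1.91], [-2.76, 2.76]. Speed limits (rad/s): [2.39, 2.39, 3.14, 3.14, 3.14, 3.14, 3.14].

INTERFACE

Orientations are given as a unit quaternion [x, y, z, w].
In Python, from workcell import arm, optics gives the robot as it stands.
- The arm moves only by the tool drive_tool, never from a script. Its argument "targets" is a list of rows, each an object with "hand": the closure, from -1 (fully open) to 1 (shut); "xyz": the shift along the world's x, y, z scaled (see below), a list of three; "delta_rot": the turn, a rotation vector about the world's x, y, z scaled (see below), a list of three. A call has 1 to 12 rows; each row is the pose to reach, as a shift and turn from the pose commanded when the call began, turning the shorter way round; what a row does not reach only later rows make up. The controller multiplies each number of a shift by 1000 mm and each number of a turn by 180 degrees. A row lasts 1/8 s, in which the tool goes at most 62.5 mm and 10.7 degrees, less where a joint would pass 70% of its speed; a pose out of reach is approached as far as the arm can. A call with a number of a shift or a turn outside -1 to 1 is refused whole. A call with a gripper value outside its range is refused whole. The fingers move at their own pace and stop on an object; "squeeze" is the grip in N (left out, the last holds). Time passes only in rows, so rows that repeat a pose let the fingers close. It gives the time, the measured TCP pose, the force, the opening and the grip force at its end, in the units of the state.
- arm.state(): the state, without advancing time (a new reading comes with each control period).
- optics.snapshot(name): name is "scene" or "top"; returns (picture, depth): 420x560x3 uint8, blue, green, red; 420x560 float32, m along the optical axis (not along the pixel's ray), 0 where there is no reading.
- optics.get_calibration(name): a dict with "intrinsics" (3x3 intrinsics, pixels), "R" (3x3) and "t" (3): a world point X has camera coordinates R X + t. Camera axes: x right, y down, z forward; pixel columns grow to the right and rows downward; lengths in m; the calibration is good to about 2 mm. A picture is of the moment at which its call begins. get_calibration takes no time and is no camera call.
- arm.hand_in(): hands the job in; it is judged then, once.
The state is a dict: "time": time; "joints": joint angles; "joint_velocities": joint speeds; "joint_torque": joint torques, N m; "position": TCP position; "tool_rot": TCP orientation; "ft_force": force on the tool from outside, world axes, zero at the start; "torque": the same for the moment, N m; "grip_width": finger opening in m; "finger_force": force on a finger pad.
Only numpy, scipy, OpenCV 4.12 (cv2) and the standard library are available. Lean on these libraries where they do the work, as an engineer would, in place of code of your own. Each camera call takes 0.05 s, during which the arm holds its last target. There are 200 camera calls.

TASK

Put the squat jar away in the white storage box: stand it upright on the floor of the box, set down gently, and swing the lid fully shut. Then lock the lid: squeeze both side tabs of its latch knob together, turn the knob clockwise as far as it goes, and let go so that both tabs spring fully back out. Do not knock over or shift the tall jar, the bottle or the tin in the box.

Things in the scene. Friction and masses are not known exactly. Their poses are not given: they have to be found in the camera images.
- jar: The squat jar to put away: round glass jar with a flat wooden lid of the same width, 54 mm across and 56 mm high, about 0.16 kg. Origin at the centre of its underside, z up. It starts on the table, in a row of three with the tall jar and the bottle (which stands where varies); a finger may not fit between neighbours.
- tall_jar: Bystander: tall glass jar with a wooden lid, 56 mm across, 120 mm high. Origin at the centre of its underside.
- bottle: Bystander: amber bottle, 58 mm across, 200 mm high. Origin at the centre of its underside.
- tin: Bystander: small bare metal can already standing in the box, on its +y side; 46 mm across, 55 mm high. Origin at the centre of its underside.
- box: White metal storage box, fixed, 210 mm deep (x), 220 mm wide (y), walls 5 mm; its front (-x) faces the robot, yaw varies. Origin at the centre of its underside, x to the back, z up. Front wall 85 mm high. The opening slopes up at 30 degrees from the front wall's top (x = -105) to the hinge (x = 34, z = 165 mm); behind the hinge a flat closed deck 165 mm high reaches to the back (x = 105).
- lid (a joint): Lid angle, rad: 0 = shut on the slope; starts open at 2.12 to 2.42 (2.09 is upright). The hinge is stiff: the lid stays where left; about 4 to 6 N at the free edge swings it. A white flat panel 8 mm thick, 206 mm wide, from 6 to 160 mm from the hinge. Its outer face carries the latch knob; when open, that face looks away from the robot (to box +x).
- lid_hinge (a point): Middle of the lid's hinge line, which runs along box y; axes of the box. Does not move with the lid. The lid's inner face lies in the plane through this line.
- lid_front (a point): Middle of the lid's free edge, on its outer face, 160 mm from the hinge. Moves with the lid: z is its outward normal, -x points from the hinge to the free edge, y is along the hinge. With the lid shut, z leans 30 degrees from vertical towards the box's front.
- latch_grip (a point): Where to grip the latch knob: on its turning axis, 34 mm above the lid's outer face, 115 mm from the hinge, mid-width. Turns with the knob: z points out of the lid along the axis, y is the line through the two tabs. Tabs: flat upright plates 18 mm wide on opposite sides, 14 to 50 mm above the lid; 56 mm across them at rest, 46 mm fully squeezed.
- latch (a joint): Knob angle, rad: 0 = unlocked (start), 1.2 = locked, a hard stop; grows clockwise seen from outside. Unlocked, the tab line is 0.6 counterclockwise of box y; locked, 0.6 clockwise. Teeth on the tabs bar turning unless both are pressed in over 3 mm; let go at 1.13 to 1.2 they spring out into the locked notches; between, they stay inside the ring. Turning takes under 0.1 N m.
- box_in (a point): Centre of the box's inner floor, 5 mm above its underside, axes of the box. The whole inside, 200 (x) by 210 mm (y), is free but for the tin; from above it is open from x = -100 to +34 mm. A steel lip 50 mm wide sticks 17 mm inward from the middle of the front wall's top.
- lid_inside (a point): Point on the lid's inner face opposite the knob, same axes as lid_front. Here a steel axle carries a tongue that reaches 42 mm from the axis and stands out up to 18 mm from the inner face; with the knob locked it points to the free edge, under the front wall's lip.
- latch_foot (a point): Foot of the latch knob: its turning axis at the lid's outer face, same axes as latch_grip. The knob is a grey plastic cylinder 42 mm across and 53 mm high; a low notched steel ring, 69 mm across and 8 mm high, lies round its foot.
- tab_a (a joint): How far the tab on the knob's +y side is pressed in, m: 0 at rest, 0.005 at its stop. Spring, 2.4 N at rest rising to 6.4 N at the stop.
- tab_b (a joint): The same for the tab on the knob's -y side.
Not all that is in view belongs to the job. Leave any pink look-alike of the jar alone.

How it is judged:
On the way, in this order (a step that is already met when the one before it is completed fails the run):
1. the squat jar stands upright on the floor of the box, let go (x of jar in the frame of box between -0.075 and 0.075 m and y of jar in the frame of box between -0.08 and 0.08 m and z of jar in the frame of box between 0 and 0.012 m and angle between jar's own z axis and vertical below 0.12 rad and contact force between the fingers and jar below 0.1 N), for 0.2 s.
2. the lid is shut (value of joint lid below 0.04 rad), for 0.2 s.
3. the knob is being turned with both tabs squeezed in (value of joint each of tab_a, tab_b above 0.002 m and value of joint latch above 0.4 rad), for 0.05 s.
At the end, for the whole second after the job is handed in: The squat jar stands upright (within 7 degrees) and still on the floor of the box, inside its walls; the lid is shut (under 0.04 rad); the knob is turned to at least 1.1 of 1.2 rad and both tabs are out again (pressed in by less than 1.2 mm) (all of step 1 and value of joint lid below 0.04 rad and value of joint latch above 1.1 rad and value of joint each of tab_a, tab_b below 0.0012 m and linear speed of jar below 0.02 m/s); the robot touches nothing.
It fails at once if the tall jar, the bottle or the tin is shifted by more than 25 mm or knocked over (distance of any of tall_jar, bottle, tin from where it was at the start of the episode above 0.025 m or angle between any of tall_jar, bottle, tin's own z axis and vertical above 0.35 rad).
It fails at once if the jar is dropped into the box (falling faster than 0.7 m/s above its floor, out of the fingers) (x of jar in the frame of box between -0.1 and 0.1 m and y of jar in the frame of box between -0.105 and 0.105 m and z of jar in the frame of box between 0.012 and 0.15 m and linear speed of jar above 0.7 m/s and contact force between the fingers and jar below 0.1 N).
It also fails if it takes over 62 s, if anything falls off the work surface, if the arm or the gripper's body presses on something with over 40 N, if the wrist force passes 120 N, or if a joint passes its speed limit or range.

## Working session

There is one attempt and no reset: what is moved stays moved. The work goes in short steps, Python scripts to look and compute and a tool call to move; the robot and the scene stay as the last step left them, time stands still between calls to the robot, and variables do not carry over. Pictures are saved under pics/ and viewed, at most 10 in all, crops included, and the job is handed in when it is done.

Besides the shell and the picture viewer there is one more tool, called after ">>>" by a JSON object that holds its "api" and its "payload". drive_tool: Moves the arm, as the interface text tells. Its arguments: {"type":"object","properties":{"targets":{"type":"array"},"squeeze":{"type":"number"}},"required":["targets"]}

```bash
mkdir -p pics; cat > h.py <<'E'
import numpy as np, cv2
from workcell import arm, optics
def cloud(name):
    im,d=optics.snapshot(name); c=optics.get_calibration(name)
    K=np.array(c["intrinsics"]);R=np.array(c["R"]);t=np.array(c["t"])
    v,u=np.mgrid[:d.shape[0],:d.shape[1]]
    P=np.stack([(u-K[0,2])/K[0,0]*d,(v-K[1,2])/K[1,1]*d,d],-1)
    W=(P-t)@R; W[d==0]=np.nan
    return im,d,W
E
python3 - <<'E'
from h import *
for n in("scene","top"):
    im,d,W=cloud(n); cv2.imwrite(f"pics/{n}0.png",im); np.save(f"{n}0.npy",W)
    c=optics.get_calibration(n); print(n,-np.array(c["R"]).T@np.array(c["t"]), np.array(c["R"])[2])
print(arm.state())
E
```

```text
scene [ 1.04940823 -0.78686982  0.83295852] [-0.46472624  0.63351438 -0.61861866]
top [ 0.38272798 -0.0373185   1.0777027 ] [ 0.14304841 -0.02783932 -0.98932407]
{'time': 0.1, 'joints': array([ 1.18280044,  0.53710586, -0.00442968,  1.5387295 ,  0.00263297,
        1.06731888, -0.07116885]), 'joint_velocities': array([ 2.42219797e-05, -4.77590607e-04,  1.40064621e-03, -2.56017734e-03,
        7.09407343e-04, -2.24308540e-03, -1.08362300e-03]), 'joint_torque': array([ 1.90294217e-03, -5.72080314e+01,  9.93457809e-01, -2.52231234e+01,
       -5.62168099e-02,  1.34262547e-02,  2.08366521e-05]), 'position': array([ 0.2053929 , -0.61616124,  0.25993423]), 'tool_rot': array([ 9.87074634e-01,  1.60259356e-01, -1.97357035e-04, -7.52714124e-04]), 'ft_force': array([ 0.43860281,  0.93963424, -0.14443468]), 'torque': array([-0.0149548 ,  0.051473  , -0.00705425]), 'finger_force': 0.0, 'grip_width': 0.08814247512551006}
```

View pics/scene0.png

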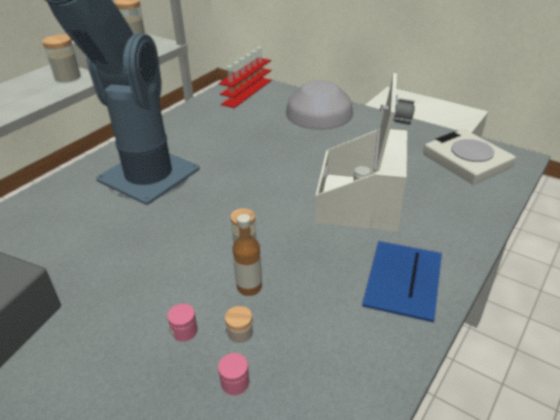

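View pics/top0.png

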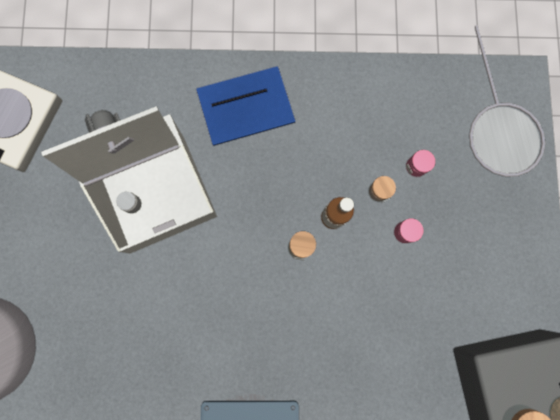

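Top view: the candidates are the orange-lidded round jars at (384,188) and (302,244), and the pink ones at (423,162) and (411,231). The low wooden-lidded one at (384,188), at the end of the row past the bottle (341,210), fits the squat jar. The one at (302,244) is the tall jar. The box is at about (150,190), the tin at (127,202), and the lid is open with the knob at (100,120). I'll confirm in a crop and measure.

```bash
python3 - <<'E'
import numpy as np, cv2
im=cv2.imread("pics/top0.png");W=np.load("top0.npy")
cv2.imwrite("pics/crop.png",cv2.resize(im[130:270,270:450],None,fx=4,fy=4,interpolation=cv2.INTER_CUBIC))
def top(u,v,r=16,dz=.006):
    w=W[v-r:v+r,u-r:u+r].reshape(-1,3);w=w[~np.isnan(w[:,0])]
    z=np.median(W[v-2:v+3,u-2:u+3,2]); q=w[abs(w[:,2]-z)<dz]
    (c,rad)=cv2.minEnclosingCircle((q[:,:2]*1000).astype(np.float32)); print((u,v),"z",z.round(4),"c",q.mean(0).round(4),np.round(c,1),"r",round(rad,1))
for p in[(384,188),(302,244),(346,205),(340,212),(423,162),(411,231),(127,202)]: top(*p)
print("table",np.nanmedian(W[250:350,150:250,2]))
# box: points by height in region
for n in("top","scene"):
    W=np.load(n+"0.npy").reshape(-1,3);W=W[~np.isnan(W[:,0])]
    m=(W[:,0]>.3)&(W[:,0]<1.0)&(W[:,1]>.15)&(W[:,1]<.75)&(W[:,2]>.02)
    b=W[m];print(n,len(b),b.min(0),b.max(0));np.save(n+"b.npy",b)
E
```

```text
(384, 188) z 0.0559 c [ 0.5887 -0.3049  0.0563] [ 589.  -305.1] r 27.1
(302, 244) z 0.1201 c [ 0.4523 -0.1127  0.1202] [ 452.5 -113. ] r 27.8
(346, 205) z 0.2002 c [ 0.5251 -0.1924  0.1999] [ 525.4 -192.7] r 13.6
(340, 212) z 0.1497 c [ 0.5207 -0.1873  0.1477] [ 526.3 -194.3] r 17.4
(423, 162) z 0.0571 c [ 0.652  -0.3992  0.0564] [ 652.5 -400.1] r 27.3
(411, 231) z 0.0567 c [ 0.4906 -0.3647  0.0562] [ 490.4 -365.4] r 27.2
(127, 202) z 0.0605 c [0.5518 0.2808 0.0603] [541.5 290. ] r 35.2
table 0.00025395047215565937
top 12286 [0.30009057 0.15005885 0.02001443] [0.86709826 0.59887637 0.32828323]
scene 7958 [0.30007529 0.15000625 0.02001086] [0.87172597 0.69341171 0.32556423]
```

View pics/crop.png

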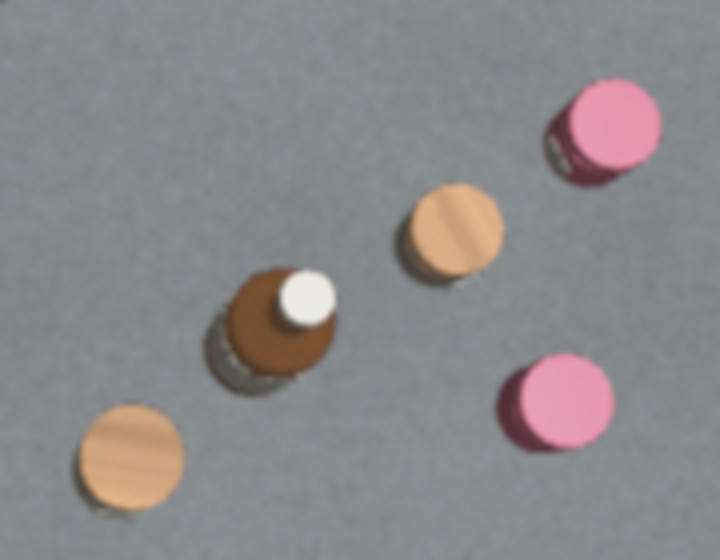

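Confirmed: the plain wooden lid at (455,230) in the crop is the squat jar, and both pink ones are decoys. Next I fit the box model.

```bash
cat > fit.py <<'E'
from h import *
from scipy.optimize import least_squares
def bd(p,lo,hi):
    c=(np.array(lo)+hi)/2;h=(np.array(hi)-lo)/2;q=abs(p-c)-h
    return np.linalg.norm(np.maximum(q,0),axis=1)+np.minimum(q.max(1),0)
def lidframe(p,a): # lid coords: u from hinge to free edge, y, n outward
    x=p[:,0]-.034;z=p[:,2]-.165
    d=np.array([-np.cos(np.pi/6-a),-np.sin(np.pi/6-a)]); n=np.array([d[1],-d[0]])
    return np.stack([x*d[0]+z*d[1],p[:,1],x*n[0]+z*n[1]],1)
def resid(s,P):
    x,y,yw,a=s;c,si=np.cos(yw),np.sin(yw)
    q=P-[x,y,0];p=np.stack([q[:,0]*c+q[:,1]*si,-q[:,0]*si+q[:,1]*c,q[:,2]],1)
    D=[bd(p,[-.105,-.11,0],[.105,.11,.005]),bd(p,[-.105,-.11,0],[-.1,.11,.085]),bd(p,[.1,-.11,0],[.105,.11,.165]),bd(p,[.034,-.11,.16],[.105,.11,.165])]
    for sg in(-1,1):
        lo,hi=sorted([sg*.105,sg*.11]);w=bd(p,[-.105,lo,0],[.105,hi,.165])
        sl=(p[:,2]-.085)*np.cos(np.pi/6)-(p[:,0]+.105)*np.sin(np.pi/6)
        D.append(np.maximum(w,sl))
    l=lidframe(p,a);D.append(bd(l,[.006,-.103,0],[.16,.103,.008]))
    return abs(np.array(D)).min(0)
E
python3 - <<'E'
from fit import *
P=np.r_[np.load("topb.npy"),np.load("sceneb.npy")]
best=None
for yw in(-.2,.2,.5,.8):
  s=np.array([.6,.33,yw,2.25])
  for k in(.12,.03,.012):
    Q=P[resid(s,P)<k*3] if k<.1 else P
    r=least_squares(resid,s,args=(Q[::3],),loss="soft_l1",f_scale=k/4);s=r.x
  e=resid(s,P);sc=(e<.004).mean();print(yw,s.round(4),sc)
  if best is None or sc>best[0]:best=(sc,s)
s=best[1];np.save("box.npy",s)
x,y,yw,a=s;R=np.array([[np.cos(yw),-np.sin(yw)],[np.sin(yw),np.cos(yw)]])
for n in("topb.npy","sceneb.npy"):
  P=np.load(n);e=resid(s,P);print(n,np.median(e[e<.01]))
  q=np.c_[(P[:,:2]-[x,y])@R,P[:,2]];t=q[(abs(q[:,2]-.06)<.004)&(abs(q[:,0])<.095)&(q[:,1]>0)&(q[:,1]<.1)&(e>.006)]
  if len(t):print("tin",len(t),t.mean(0),cv2.minEnclosingCircle((t[:,:2]*1000).astype(np.float32)))
for n,v in dict(jar=[.589,-.305],tin=[.5518,.2808]).items():print(n,(np.array(v)-[x,y])@R)
E
```

```text
-0.2 [ 0.5875  0.3819 -0.3576  2.2874] 0.07394783639596918
0.2 [ 0.5879  0.3825 -0.3582  2.2838] 0.07394783639596918
0.5 [ 0.646   0.4092 -1.7113  2.8502] 0.07439241256668642
0.8 [ 0.5879  0.3823 -0.3607  2.2886] 0.0737008496344596
topb.npy 0.003734865337521629
sceneb.npy 0.003074162138947699
jar [0.7151322  0.04361199]
tin [ 0.14031906 -0.07528014]
```

```bash
python3 - <<'E'
from fit import *
W=np.load("top0.npy")
for u,v in[(160,180),(127,202),(165,230),(213,213),(120,250),(82,183)]:print((u,v),W[v,u].round(3))
P=np.r_[np.load("topb.npy"),np.load("sceneb.npy")]
c0=W[180,150,:2]
P=P[np.linalg.norm(P[:,:2]-c0,axis=1)<.2]
s=np.r_[c0+[.02,.02],.38,2.25]
for k in(.06,.03,.012,.006):
    Q=P[resid(s,P)<k]
    s=least_squares(resid,s,args=(Q[::2],),loss="soft_l1",f_scale=.003).x
    print(s.round(4),len(Q)/len(P))
np.save("box.npy",s)
x,y,yw,a=s;R=np.array([[np.cos(yw),-np.sin(yw)],[np.sin(yw),np.cos(yw)]])
for n in("topb.npy","sceneb.npy"):
  P=np.load(n);e=resid(s,P);print(n,np.median(e[e<.01]))
  q=np.c_[(P[:,:2]-[x,y])@R,P[:,2]];t=q[(abs(q[:,2]-.06)<.004)&(abs(q[:,0])<.095)&(q[:,1]>0)&(q[:,1]<.1)&(e>.004)]
  if len(t):print("tin",len(t),t.mean(0),cv2.minEnclosingCircle((t[:,:2]*1000).astype(np.float32)))
w=W[188:217,112:142].reshape(-1,3);t=np.c_[(w[:,:2]-[x,y])@R,w[:,2]];t=t[abs(t[:,2]-.06)<.004];print(t.mean(0),np.percentile(t,[2,98],axis=0))
E
```

```text
(160, 180) [0.61  0.219 0.008]
(127, 202) [0.548 0.278 0.057]
(165, 230) [0.482 0.184 0.087]
(213, 213) [0.524 0.084 0.063]
(120, 250) [0.438 0.279 0.086]
(82, 183) [0.568 0.337 0.165]
[0.5748 0.222  0.405  2.4738] 0.5459904769102865
[0.574  0.223  0.417  2.2756] 0.7860328017534578
[0.5764 0.2242 0.4145 2.2122] 0.8709092283274129
[0.5763 0.2243 0.4146 2.2116] 0.8552641523694354
topb.npy 0.0005673201127176387
tin 282 [0.00062414 0.06131464 0.06027657] ((0.7514678239822388, 61.96857833862305), 21.8644962310791)
sceneb.npy 0.0010208235003073413
tin 117 [3.68629363e-06 6.16267644e-02 5.97607602e-02] ((-7.133190155029297, 69.81494140625), 32.7219352722168)
[0.00062414 0.06131464 0.06027657] [[-0.01848259  0.0420186   0.05744822]
 [ 0.01995665  0.0805381   0.06313486]]
```

Fit is good: box at (0.576, 0.224), yaw 0.415, lid at 2.21; tin at box (0.001, 0.061). I'll place the jar at box (-0.045, 0) with the fingers along box y. First move is above the jar, closing across the row.

>>> {"api": "drive_tool", "payload": {"targets": [{"hand":-1,"xyz":[0.1,0.08,0.04],"delta_rot":[0,0,0.12]},{"hand":-1,"xyz":[0.2,0.16,0.04],"delta_rot":[0,0,0.25]},{"hand":-1,"xyz":[0.383,0.312,0.04],"delta_rot":[0,0,0.564]},{"hand":-1,"xyz":[0.383,0.312,0.04],"delta_rot":[0,0,0.564]},{"hand":-1,"xyz":[0.383,0.312,0.04],"delta_rot":[0,0,0.564]},{"hand":-1,"xyz":[0.383,0.312,0.04],"delta_rot":[0,0,0.564]},{"hand":-1,"xyz":[0.383,0.312,0.04],"delta_rot":[0,0,0.564]},{"hand":-1,"xyz":[0.383,0.312,0.04],"delta_rot":[0,0,0.564]},{"hand":-1,"xyz":[0.383,0.312,0.04],"delta_rot":[0,0,0.564]},{"hand":-1,"xyz":[0.383,0.312,0.04],"delta_rot":[0,0,0.564]},{"hand":-1,"xyz":[0.383,0.312,0.04],"delta_rot":[0,0,0.564]},{"hand":-1,"xyz":[0.383,0.312,0.04],"delta_rot":[0,0,0.564]}]}}

```text
time: 1.6
position: [0.5883, -0.3048, 0.3005]
tool_rot: [0.501, 0.865, -0.0, -0.0]
ft_force: [-0.2, -0.4, 0.2]
grip_width: 0.0881
finger_force: 0.0
```

>>> {"api": "drive_tool", "payload": {"targets": [{"hand":-1,"xyz":[0,0,-0.05],"delta_rot":[0,0,0]},{"hand":-1,"xyz":[0,0,-0.1],"delta_rot":[0,0,0]},{"hand":-1,"xyz":[0,0,-0.15],"delta_rot":[0,0,0]},{"hand":-1,"xyz":[0,0,-0.19],"delta_rot":[0,0,0]},{"hand":-1,"xyz":[0,0,-0.22],"delta_rot":[0,0,0]},{"hand":-1,"xyz":[0,0,-0.245],"delta_rot":[0,0,0]},{"hand":-1,"xyz":[0,0,-0.255],"delta_rot":[0,0,0]},{"hand":-1,"xyz":[0,0,-0.255],"delta_rot":[0,0,0]}]}}

```text
time: 2.6
position: [0.5884, -0.3046, 0.0456]
tool_rot: [0.501, 0.866, -0.0, -0.0]
ft_force: [0.1, 0.6, -0.2]
grip_width: 0.0883
finger_force: 0.0
```

>>> {"api": "drive_tool", "payload": {"targets": [{"hand":1,"xyz":[0,0,0],"delta_rot":[0,0,0]},{"hand":1,"xyz":[0,0,0],"delta_rot":[0,0,0]},{"hand":1,"xyz":[0,0,0],"delta_rot":[0,0,0]},{"hand":1,"xyz":[0,0,0],"delta_rot":[0,0,0]},{"hand":1,"xyz":[0,0,0],"delta_rot":[0,0,0]},{"hand":1,"xyz":[0,0,0],"delta_rot":[0,0,0]}], "squeeze": 15}}

```text
time: 3.35
position: [0.589, -0.3046, 0.0462]
tool_rot: [0.5, 0.866, 0.0, 0.0]
ft_force: [0.2, 0.3, 4.0]
grip_width: 0.0534
finger_force: 15.0
```

>>> {"api": "drive_tool", "payload": {"targets": [{"hand":1,"xyz":[0,0,0.03],"delta_rot":[0,0,0]},{"hand":1,"xyz":[0,0,0.08],"delta_rot":[0,0,0]},{"hand":1,"xyz":[0,0,0.13],"delta_rot":[0,0,0]},{"hand":1,"xyz":[0,0,0.18],"delta_rot":[0,0,0]},{"hand":1,"xyz":[0,0,0.23],"delta_rot":[0,0,0]},{"hand":1,"xyz":[0,0,0.26],"delta_rot":[0,0,0]},{"hand":1,"xyz":[0,0,0.26],"delta_rot":[0,0,0]}]}}

```text
time: 4.22
position: [0.5893, -0.3049, 0.3074]
tool_rot: [0.5, 0.866, 0.0, 0.002]
ft_force: [0.4, 0.3, -2.3]
grip_width: 0.0539
finger_force: 15.0
```

>>> {"api": "drive_tool", "payload": {"targets": [{"hand":1,"xyz":[0,0.04,0],"delta_rot":[0,0,0.04]},{"hand":1,"xyz":[-0.01,0.09,0],"delta_rot":[0,0,0.09]},{"hand":1,"xyz":[-0.015,0.14,0],"delta_rot":[0,0,0.14]},{"hand":1,"xyz":[-0.02,0.19,0],"delta_rot":[0,0,0.19]},{"hand":1,"xyz":[-0.025,0.24,0],"delta_rot":[0,0,0.24]},{"hand":1,"xyz":[-0.03,0.29,0],"delta_rot":[0,0,0.29]},{"hand":1,"xyz":[-0.035,0.34,0],"delta_rot":[0,0,0.34]},{"hand":1,"xyz":[-0.04,0.39,0],"delta_rot":[0,0,0.39]},{"hand":1,"xyz":[-0.045,0.44,0],"delta_rot":[0,0,0.43]},{"hand":1,"xyz":[-0.05,0.48,0],"delta_rot":[0,0,0.455]},{"hand":1,"xyz":[-0.054,0.511,0],"delta_rot":[0,0,0.465]},{"hand":1,"xyz":[-0.054,0.511,0],"delta_rot":[0,0,0.465]}]}}

```text
time: 5.72
position: [0.5325, 0.2089, 0.3037]
tool_rot: [-0.208, 0.978, 0.001, -0.002]
ft_force: [-0.4, -0.5, -1.8]
grip_width: 0.0534
finger_force: 15.0
```

```bash
python3 - <<'E'
from h import *
im,d,W=cloud("top");cv2.imwrite("pics/top1.png",im[0:320,0:420]);np.save("top1.npy",W)
im,d,W=cloud("scene");cv2.imwrite("pics/scene1.png",im);s=arm.state();print(s['position'],s['tool_rot'],s['joints'].round(2),s['ft_force'])
a=cv2.resize(cv2.imread("pics/top1.png"),(400,305));b=cv2.resize(im,(400,300));cv2.imwrite("pics/pair1.png",np.vstack([a,b])[:600])
E
```

```text
[0.53401476 0.20533979 0.30383464] [-2.04930836e-01  9.78775298e-01 -4.48001517e-04 -1.43822532e-03] [ 0.22  0.52 -0.92  1.66  0.44  1.19  1.17] [-0.35600386 -0.76792096 -2.54425056]
```

View pics/pair1.png

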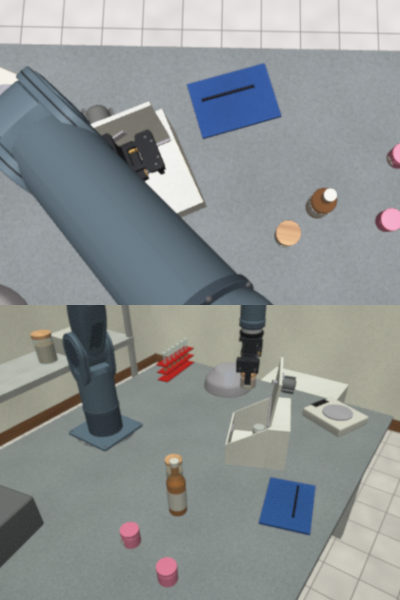

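The jar is held (53.4 mm) over the box, with the gripper seen at (145,150) in the upper half. Lowering it.

>>> {"api": "drive_tool", "payload": {"targets": [{"hand":1,"xyz":[0.001,0,-0.04],"delta_rot":[0,0,0]},{"hand":1,"xyz":[0.001,0,-0.08],"delta_rot":[0,0,0]},{"hand":1,"xyz":[0.001,0,-0.12],"delta_rot":[0,0,0]},{"hand":1,"xyz":[0.001,0,-0.15],"delta_rot":[0,0,0]},{"hand":1,"xyz":[0.001,0,-0.175],"delta_rot":[0,0,0]},{"hand":1,"xyz":[0.001,0,-0.195],"delta_rot":[0,0,0]},{"hand":1,"xyz":[0.001,0,-0.21],"delta_rot":[0,0,0]},{"hand":1,"xyz":[0.001,0,-0.22],"delta_rot":[0,0,0]},{"hand":1,"xyz":[0.001,0,-0.23],"delta_rot":[0,0,0]},{"hand":1,"xyz":[0.001,0,-0.237],"delta_rot":[0,0,0]},{"hand":1,"xyz":[0.001,0,-0.242],"delta_rot":[0,0,0]},{"hand":1,"xyz":[0.001,0,-0.242],"delta_rot":[0,0,0]}]}}

```text
time: 7.32
position: [0.5355, 0.2064, 0.0636]
tool_rot: [-0.205, 0.979, -0.0, -0.0]
ft_force: [-0.2, -0.1, -1.5]
grip_width: 0.0541
finger_force: 15.0
```

>>> {"api": "drive_tool", "payload": {"targets": [{"hand":1,"xyz":[0,0,-0.004],"delta_rot":[0,0,0]},{"hand":1,"xyz":[0,0,-0.008],"delta_rot":[0,0,0]},{"hand":1,"xyz":[0,0,-0.01],"delta_rot":[0,0,0]},{"hand":1,"xyz":[0,0,-0.012],"delta_rot":[0,0,0]},{"hand":1,"xyz":[0,0,-0.013],"delta_rot":[0,0,0]},{"hand":1,"xyz":[0,0,-0.013],"delta_rot":[0,0,0]}]}}

```text
time: 8.07
position: [0.5356, 0.2064, 0.0511]
tool_rot: [-0.205, 0.979, -0.0, 0.0]
ft_force: [-1.8, -1.6, 3.2]
grip_width: 0.0532
finger_force: 15.0
```

>>> {"api": "drive_tool", "payload": {"targets": [{"hand":-0.6,"xyz":[0,0,0],"delta_rot":[0,0,0]},{"hand":-0.6,"xyz":[0,0,0],"delta_rot":[0,0,0]},{"hand":-0.6,"xyz":[0,0,0],"delta_rot":[0,0,0]},{"hand":-0.6,"xyz":[0,0,0.02],"delta_rot":[0,0,0]},{"hand":-0.6,"xyz":[0,0,0.05],"delta_rot":[0,0,0]},{"hand":-0.6,"xyz":[0,0,0.1],"delta_rot":[0,0,0]},{"hand":-0.6,"xyz":[0,0,0.15],"delta_rot":[0,0,0]},{"hand":-0.6,"xyz":[0,0,0.2],"delta_rot":[0,0,0]},{"hand":-0.6,"xyz":[0,0,0.25],"delta_rot":[0,0,0]},{"hand":-0.6,"xyz":[0,0,0.31],"delta_rot":[0,0,0]},{"hand":-0.6,"xyz":[0,0,0.37],"delta_rot":[0,0,0]},{"hand":-0.6,"xyz":[0,0,0.37],"delta_rot":[0,0,0]}]}}

```text
time: 9.57
position: [0.5362, 0.2084, 0.4267]
tool_rot: [-0.205, 0.979, 0.001, 0.005]
ft_force: [-0.1, 0.2, -0.8]
grip_width: 0.0707
finger_force: 0.0
```

```bash
python3 - <<'E'
from h import *
im,d,W=cloud("scene");cv2.imwrite("pics/s2.png",im);np.save("scene2.npy",W)
s=np.load("box.npy");x,y,yw,a=s;c,si=np.cos(yw),np.sin(yw)
R=np.array([[c,-si],[si,c]])
for n,A in(("scene",W),("top",cloud("top")[2])):
  P=A.reshape(-1,3);P=P[~np.isnan(P[:,0])];q=np.c_[(P[:,:2]-[x,y])@R,P[:,2]]
  m=(abs(q[:,0])<.095)&(abs(q[:,1])<.1)&(q[:,2]>.02)&(q[:,2]<.075)
  t=q[m];
  for nm,k in(("y<.03",t[:,1]<.034),("tin",t[:,1]>.034)):
    g=t[k];
    if len(g)>10:print(n,nm,len(g),np.percentile(g,[2,50,98],axis=0).round(3).tolist())
z=arm.state();print(z['position'],z['joints'].round(2))
E
```

```text
scene y<.03 153 [[-0.071, -0.023, 0.051], [-0.052, 0.002, 0.061], [-0.025, 0.021, 0.064]]
scene tin 181 [[-0.022, 0.04, 0.037], [-0.003, 0.056, 0.059], [0.02, 0.099, 0.063]]
top y<.03 543 [[-0.072, -0.029, 0.025], [-0.049, -0.005, 0.061], [-0.022, 0.021, 0.065]]
top tin 114 [[-0.015, 0.039, 0.022], [0.0, 0.044, 0.054], [0.018, 0.054, 0.063]]
[0.53516797 0.20649229 0.4215323 ] [ 0.25  0.43 -0.97  1.49  0.36  1.41  1.24]
```

Jar stands at box (-0.047, 0), with its top at 61 mm, and the tin has not moved. Now over the lid to its back side, while a script computes the push path.

>>> {"api": "drive_tool", "payload": {"targets": [{"hand":1,"xyz":[0.05,0,-0.01],"delta_rot":[0,0,0]},{"hand":1,"xyz":[0.1,-0.003,-0.02],"delta_rot":[0,0,0]},{"hand":1,"xyz":[0.15,-0.005,-0.02],"delta_rot":[0,0,0]},{"hand":1,"xyz":[0.15,-0.005,-0.02],"delta_rot":[0,0,0]},{"hand":1,"xyz":[0.15,-0.005,-0.06],"delta_rot":[0,0,0]},{"hand":1,"xyz":[0.15,-0.005,-0.11],"delta_rot":[0,0,0]},{"hand":1,"xyz":[0.15,-0.005,-0.11],"delta_rot":[0,0,0]}]}}

```text
time: 10.55
position: [0.6828, 0.2001, 0.3062]
tool_rot: [-0.206, 0.979, -0.001, -0.004]
ft_force: [0.3, -0.1, 0.4]
grip_width: 0.0026
finger_force: 0.0
```

```bash
python3 - <<'E'
from h import *
s=np.load("box.npy");x,y,yw,a0=s
p0=arm.state();print(p0['position'],p0['tool_rot'],p0['joints'].round(2))
P0=p0['position'];ax=np.array([.4028,-.9153])
for u,yy in((.15,-.065),):
  for a in list(np.arange(2.2,0.0,-.11))+[0.,-.03]:
    e=a-np.pi/6;d=np.array([-np.cos(e),np.sin(e)]);n=np.array([d[1],-d[0]])
    t=np.clip((1.2-a)/1.2,0,1)*np.pi/6
    T=np.array([.034,.165])+u*d+.008*n+.009*np.array([np.cos(t),np.sin(t)])
    C=T+.022*np.array([-np.sin(t),np.cos(t)])
    w=np.array([x+C[0]*np.cos(yw)-yy*np.sin(yw),y+C[0]*np.sin(yw)+yy*np.cos(yw),C[1]])
    print(round(a,2),(w-P0).round(3),(ax*t/np.pi).round(3))
E
```

```text
[0.68275162 0.20005644 0.30615505] [-0.20580813  0.97858173 -0.00099127 -0.00445233] [ 0.12  0.76 -0.85  1.25  0.55  1.37  1.29]
2.2 [-0.019 -0.008  0.029] [ 0. -0.]
2.09 [-0.034 -0.015  0.031] [ 0. -0.]
1.98 [-0.049 -0.022  0.031] [ 0. -0.]
1.87 [-0.064 -0.028  0.029] [ 0. -0.]
1.76 [-0.079 -0.035  0.025] [ 0. -0.]
1.65 [-0.093 -0.041  0.02 ] [ 0. -0.]
1.54 [-0.107 -0.047  0.013] [ 0. -0.]
1.43 [-0.12  -0.053  0.004] [ 0. -0.]
1.32 [-0.132 -0.058 -0.006] [ 0. -0.]
1.21 [-0.142 -0.063 -0.018] [ 0. -0.]
1.1 [-0.153 -0.067 -0.03 ] [ 0.006 -0.013]
0.99 [-0.162 -0.071 -0.044] [ 0.012 -0.027]
0.88 [-0.17  -0.075 -0.058] [ 0.018 -0.041]
0.77 [-0.176 -0.077 -0.074] [ 0.024 -0.055]
0.66 [-0.181 -0.08  -0.089] [ 0.03  -0.069]
0.55 [-0.184 -0.081 -0.106] [ 0.036 -0.083]
0.44 [-0.185 -0.082 -0.122] [ 0.043 -0.097]
0.33 [-0.185 -0.081 -0.138] [ 0.049 -0.111]
0.22 [-0.183 -0.081 -0.155] [ 0.055 -0.125]
0.11 [-0.18  -0.079 -0.17 ] [ 0.061 -0.139]
0.0 [-0.175 -0.077 -0.186] [ 0.067 -0.153]
-0.03 [-0.173 -0.076 -0.19 ] [ 0.067 -0.153]
```

>>> {"api": "drive_tool", "payload": {"targets": [{"hand":1,"xyz":[-0.022,-0.009,0.01],"delta_rot":[0,0,0]},{"hand":1,"xyz":[-0.037,-0.016,0.016],"delta_rot":[0,0,0]},{"hand":1,"xyz":[-0.052,-0.023,0.02],"delta_rot":[0,0,0]},{"hand":1,"xyz":[-0.067,-0.029,0.02],"delta_rot":[0,0,0]},{"hand":1,"xyz":[-0.082,-0.036,0.018],"delta_rot":[0,0,0]},{"hand":1,"xyz":[-0.096,-0.042,0.014],"delta_rot":[0,0,0]},{"hand":1,"xyz":[-0.11,-0.048,0.008],"delta_rot":[0,0,0]},{"hand":1,"xyz":[-0.123,-0.054,-0.001],"delta_rot":[0,0,0]},{"hand":1,"xyz":[-0.135,-0.059,-0.011],"delta_rot":[0,0,0]},{"hand":1,"xyz":[-0.145,-0.064,-0.023],"delta_rot":[0,0,0]},{"hand":1,"xyz":[-0.145,-0.064,-0.023],"delta_rot":[0,0,0]}]}}

```text
time: 11.92
position: [0.5401, 0.1375, 0.289]
tool_rot: [-0.205, 0.979, -0.001, 0.0]
ft_force: [-1.1, -0.1, -0.9]
grip_width: 0.0007
finger_force: 0.0
```

```bash
python3 - <<'E'
from h import *
im,d,W=cloud("scene");cv2.imwrite("pics/s3.png",im[40:300,220:520])
z=arm.state();print(z['position'],z['joints'].round(2),z['ft_force'])
E
```

```text
[0.54077399 0.13773348 0.28928914] [ 0.36  0.51 -0.94  1.72  0.45  1.14  1.27] [-0.06850631  0.62880024 -0.43474861]
```

View pics/s3.png

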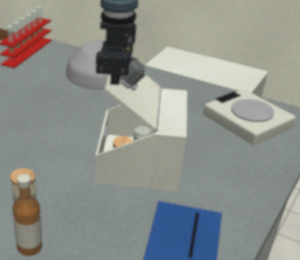

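The lid follows the fingertip and is about half shut (edge at (115,85) in the crop). Continuing down.

>>> {"api": "drive_tool", "payload": {"targets": [{"hand":1,"xyz":[-0.011,-0.005,-0.013],"delta_rot":[0.006,-0.013,0]},{"hand":1,"xyz":[-0.02,-0.009,-0.027],"delta_rot":[0.012,-0.027,0]},{"hand":1,"xyz":[-0.028,-0.013,-0.041],"delta_rot":[0.018,-0.041,0]},{"hand":1,"xyz":[-0.034,-0.015,-0.057],"delta_rot":[0.024,-0.055,0]},{"hand":1,"xyz":[-0.039,-0.018,-0.072],"delta_rot":[0.03,-0.069,0]},{"hand":1,"xyz":[-0.042,-0.019,-0.089],"delta_rot":[0.036,-0.083,0]},{"hand":1,"xyz":[-0.043,-0.02,-0.105],"delta_rot":[0.043,-0.097,0]},{"hand":1,"xyz":[-0.043,-0.019,-0.121],"delta_rot":[0.049,-0.111,0]},{"hand":1,"xyz":[-0.041,-0.019,-0.138],"delta_rot":[0.055,-0.125,0]},{"hand":1,"xyz":[-0.038,-0.017,-0.153],"delta_rot":[0.061,-0.139,0]},{"hand":1,"xyz":[-0.033,-0.015,-0.169],"delta_rot":[0.067,-0.153,0]},{"hand":1,"xyz":[-0.031,-0.014,-0.173],"delta_rot":[0.067,-0.153,0]}]}}

```text
time: 13.48
position: [0.5084, 0.1168, 0.1217]
tool_rot: [-0.199, 0.949, 0.041, 0.242]
ft_force: [-0.5, -0.2, 0.0]
grip_width: 0.0005
finger_force: 0.4
```

>>> {"api": "drive_tool", "payload": {"targets": [{"hand":1,"xyz":[0,0,-0.001],"delta_rot":[0,0,0]},{"hand":1,"xyz":[0,0,-0.001],"delta_rot":[0,0,0]},{"hand":1,"xyz":[0,0,-0.001],"delta_rot":[0,0,0]}]}}

```text
time: 13.85
position: [0.5066, 0.1161, 0.12]
tool_rot: [-0.198, 0.95, 0.041, 0.24]
ft_force: [-0.3, -0.7, -0.1]
grip_width: 0.0003
finger_force: 0.0
```

```bash
cat > lid.py <<'E'
from fit import *
from scipy.spatial.transform import Rotation as Ro
def lid(W):
    s=np.load("box.npy");x,y,yw,_=s;R=np.array([[np.cos(yw),-np.sin(yw)],[np.sin(yw),np.cos(yw)]])
    P=W.reshape(-1,3);P=P[~np.isnan(P[:,0])];q=np.c_[(P[:,:2]-[x,y])@R,P[:,2]]
    q=q[(abs(q[:,1])<.1)&(q[:,0]>-.15)&(q[:,0]<.03)&(q[:,2]>.08)&(q[:,2]<.35)]
    f=[]
    A=np.arange(-.1,2.3,.01)
    for a in A:
        l=lidframe(q,a);f.append(((abs(l[:,2]-.008)<.0025)&(l[:,0]>.02)&(l[:,0]<.158)).sum())
    i=np.argmax(f);return A[i],f[i],q
def tool():
    s=np.load("box.npy");x,y,yw,_=s;B=Ro.from_euler('z',yw)
    z=arm.state();M=(B.inv()*Ro.from_quat(z['tool_rot'])).as_matrix()
    p=B.inv().apply(z['position']-[x,y,0]);return p,M,z
E
python3 - <<'E'
from lid import *
im,d,W=cloud("scene");print(lid(W)[:2]);cv2.imwrite("pics/s4.png",im[40:300,220:520])
print(lid(cloud("top")[2])[:2])
p,M,z=tool();print(p,p+.022*M[:,2]);print(M.round(3),z['joints'].round(3))
E
```

```text
(np.float64(-5.551115123125783e-17), np.int64(1369))
(np.float64(-5.551115123125783e-17), np.int64(4304))
[-0.10756709 -0.07084935  0.1198237 ] [-0.09720099 -0.07123387  0.10042277]
[[-0.882  0.007  0.471]
 [-0.002  1.    -0.017]
 [-0.471 -0.016 -0.882]] [ 0.294  0.529 -0.678  2.304  1.928  0.271 -0.124]
```

View pics/s4.png

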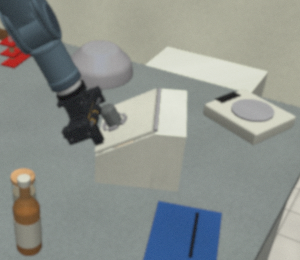

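Lid shut (angle about 0 from both views), with the gripper at (85,125) in the crop. Rising to hover over the knob and pre-turning the fingers onto the tab line.

>>> {"api": "drive_tool", "payload": {"targets": [{"hand":1,"xyz":[0,0,0.03],"delta_rot":[0,0,0]},{"hand":1,"xyz":[0,0,0.07],"delta_rot":[0,0,0]},{"hand":1,"xyz":[0,0.01,0.1],"delta_rot":[0,0,0]},{"hand":-1,"xyz":[-0.006,0.03,0.12],"delta_rot":[-0.022,-0.01,0.04]},{"hand":-1,"xyz":[-0.013,0.05,0.12],"delta_rot":[-0.044,-0.02,0.08]},{"hand":-1,"xyz":[-0.013,0.072,0.12],"delta_rot":[-0.065,-0.03,0.12]},{"hand":-1,"xyz":[-0.013,0.072,0.12],"delta_rot":[-0.087,-0.038,0.165]},{"hand":-1,"xyz":[-0.013,0.072,0.12],"delta_rot":[-0.087,-0.038,0.165]},{"hand":-1,"xyz":[-0.013,0.072,0.12],"delta_rot":[-0.087,-0.038,0.165]}]}}

```text
time: 15.08
position: [0.4929, 0.1877, 0.2392]
tool_rot: [-0.465, 0.849, -0.038, 0.247]
ft_force: [0.0, -0.0, 0.5]
grip_width: 0.058
finger_force: 0.0
```

```bash
cat >> lid.py <<'E'
n=np.array([-.5,0,np.sqrt(.75)]);d=np.array([-np.sqrt(.75),0,-.5])
def goto(out,psi,up=0,dl=(0,0,0)):  # shift/turn to grip pose 'out' m off along the normal; psi = tab line ccw of box y
    p,M,z=tool();yw=np.load("box.npy")[2];B=Ro.from_euler('z',yw)
    g=np.array([.034,0,.165])+.115*d+(.008+.034+.003+out)*n+[0,0,up]+np.array(dl)
    Y=np.cos(psi)*np.array([0,1,0])+np.sin(psi)*d
    T=np.c_[np.cross(Y,-n),Y,-n]
    r=B.apply(Ro.from_matrix(T@M.T).as_rotvec())/np.pi
    print("joints",z['joints'].round(2),"F",z['ft_force'].round(1));print("shift",B.apply(g-p).round(4),"rot",r.round(4),"|deg|",np.linalg.norm(r)*180)
E
python3 - <<'E'
from lid import *
goto(.0,.6,.09);goto(0,.6)
# knob check from clouds
for nm in("top","scene"):
  a,_,q=lid(cloud(nm)[2]);l=lidframe(q,0.);k=l[(l[:,2]>.022)&(l[:,2]<.064)&(abs(l[:,0]-.115)<.04)&(abs(l[:,1])<.04)]
  print(nm,a,len(k))
  if len(k)>20:
    print(np.percentile(k,[2,50,98],axis=0).round(4).tolist())
    t=k[k[:,2]>.055];print(len(t),t[:,:2].mean(0),cv2.minAreaRect((t[:,:2]*1000).astype(np.float32)) if len(t)>5 else "")
E
```

```text
joints [ 0.41  0.32 -1.02  2.22  1.03  0.41  1.17] F [ 0.  -0.   0.5]
shift [ 0.0028  0.0011 -0.0027] rot [ 0.0103 -0.0023  0.0061] |deg| 2.1904059841692947
joints [ 0.41  0.32 -1.02  2.22  1.03  0.41  1.17] F [ 0.  -0.   0.5]
shift [ 0.0028  0.0011 -0.0927] rot [ 0.0103 -0.0023  0.0061] |deg| 2.1904059841692947
top -5.551115123125783e-17 7
scene -5.551115123125783e-17 302
[[0.0926, -0.0269, 0.0238], [0.1078, -0.0166, 0.0485], [0.1319, 0.019, 0.062]]
104 [ 0.11214017 -0.0043273 ] ((114.13603973388672, 1.5520553588867188), (60.107032775878906, 36.208404541015625), 78.70135498046875)
```

>>> {"api": "drive_tool", "payload": {"targets": [{"hand":-1,"xyz":[0.003,0.001,-0.02],"delta_rot":[0.01,-0.002,0.006]},{"hand":-1,"xyz":[0.003,0.001,-0.043],"delta_rot":[0.01,-0.002,0.006]},{"hand":-1,"xyz":[0.003,0.001,-0.043],"delta_rot":[0.01,-0.002,0.006]},{"hand":-1,"xyz":[0.003,0.001,-0.043],"delta_rot":[0.01,-0.002,0.006]}]}}

```text
time: 15.68
position: [0.4962, 0.1895, 0.197]
tool_rot: [-0.471, 0.844, -0.024, 0.258]
ft_force: [0.2, -0.2, -0.3]
grip_width: 0.0883
finger_force: 0.0
```

```bash
python3 - <<'E'
from lid import *
goto(0,.6)
im,_,_=cloud("scene");im2,_,_=cloud("top")
cv2.imwrite("pics/k1.png",np.hstack([cv2.resize(im[70:200,280:420],None,fx=3,fy=3,interpolation=2),cv2.resize(im2[100:230,80:200],None,fx=3,fy=3,interpolation=2)]))
E
```

```text
joints [ 0.27  0.38 -0.83  2.26  1.34  0.31  0.89] F [ 0.2 -0.2 -0.3]
shift [-0.0005 -0.0007 -0.0505] rot [ 0.0005  0.0001 -0.0009] |deg| 0.18882558439981467
```

View pics/k1.png

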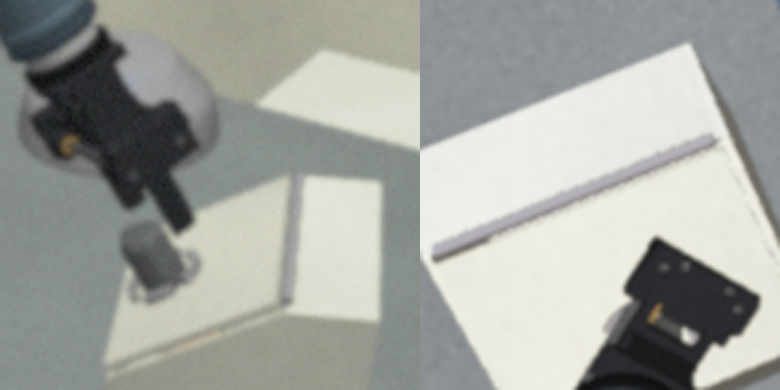

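Left half: the knob at (155,255) stands between the open fingers, with one tab facing the camera on its left side. Descending to the grip pose.

>>> {"api": "drive_tool", "payload": {"targets": [{"hand":-1,"xyz":[0,-0.001,-0.015],"delta_rot":[0,0,-0.001]},{"hand":-1,"xyz":[0,-0.001,-0.03],"delta_rot":[0,0,-0.001]},{"hand":-1,"xyz":[0,-0.001,-0.043],"delta_rot":[0,0,-0.001]},{"hand":-1,"xyz":[0,-0.001,-0.05],"delta_rot":[0,0,-0.001]},{"hand":-1,"xyz":[0,-0.001,-0.05],"delta_rot":[0,0,-0.001]},{"hand":-1,"xyz":[0,-0.001,-0.05],"delta_rot":[0,0,-0.001]}]}}

```text
time: 16.52
position: [0.4964, 0.1881, 0.1469]
tool_rot: [-0.469, 0.844, -0.025, 0.258]
ft_force: [-0.0, -0.3, 0.1]
grip_width: 0.088
finger_force: 0.0
```

```bash
python3 - <<'E'
from lid import *
goto(0,.6)
E
```

```text
joints [ 0.21  0.5  -0.78  2.29  1.78  0.36  0.47] F [-0.  -0.3  0.1]
shift [-0.0007  0.0007 -0.0005] rot [0.0005 0.0003 0.0002] |deg| 0.11637304848732384
```

>>> {"api": "drive_tool", "payload": {"targets": [{"hand":1,"xyz":[0,0,0],"delta_rot":[0,0,0]},{"hand":1,"xyz":[0,0,0],"delta_rot":[0,0,0]},{"hand":1,"xyz":[0,0,0],"delta_rot":[0,0,0]},{"hand":1,"xyz":[0,0,0],"delta_rot":[0,0,0]},{"hand":1,"xyz":[0,0,0],"delta_rot":[0,0,0]}], "squeeze": 20}}

```text
time: 17.15
position: [0.495, 0.1888, 0.146]
tool_rot: [-0.47, 0.844, -0.024, 0.257]
ft_force: [-4.0, 1.6, 0.9]
grip_width: 0.0452
finger_force: 20.0
```

```bash
python3 - <<'E'
from lid import *
for p in(.3,0,-.3,-.6,-.63): goto(0,p)
E
```

```text
joints [ 0.21  0.5  -0.78  2.29  1.78  0.35  0.47] F [-4.   1.6  0.9]
shift [0.0007 0.     0.0005] rot [ 0.044   0.0187 -0.0832] |deg| 17.279112752385824
joints [ 0.21  0.5  -0.78  2.29  1.78  0.35  0.47] F [-4.   1.6  0.9]
shift [0.0007 0.     0.0005] rot [ 0.0876  0.038  -0.166 ] |deg| 34.467675199932415
joints [ 0.21  0.5  -0.78  2.29  1.78  0.35  0.47] F [-4.   1.6  0.9]
shift [0.0007 0.     0.0005] rot [ 0.1313  0.0572 -0.2487] |deg| 51.65634995419801
joints [ 0.21  0.5  -0.78  2.29  1.78  0.35  0.47] F [-4.   1.6  0.9]
shift [0.0007 0.     0.0005] rot [ 0.1749  0.0765 -0.3315] |deg| 68.84505283371358
joints [ 0.21  0.5  -0.78  2.29  1.78  0.35  0.47] F [-4.   1.6  0.9]
shift [0.0007 0.     0.0005] rot [ 0.1792  0.0784 -0.3397] |deg| 70.56392387406642
```

Both tabs are fully in (45 mm). Turning clockwise, slightly past the stop.

>>> {"api": "drive_tool", "payload": {"targets": [{"hand":1,"xyz":[-0.001,0,0],"delta_rot":[0.018,0.008,-0.034]},{"hand":1,"xyz":[-0.001,0,0],"delta_rot":[0.036,0.016,-0.068]},{"hand":1,"xyz":[-0.001,0,0],"delta_rot":[0.054,0.024,-0.102]},{"hand":1,"xyz":[-0.001,0,0],"delta_rot":[0.072,0.032,-0.136]},{"hand":1,"xyz":[-0.001,0,0],"delta_rot":[0.09,0.04,-0.17]},{"hand":1,"xyz":[-0.001,0,0],"delta_rot":[0.108,0.047,-0.204]},{"hand":1,"xyz":[-0.001,0,0],"delta_rot":[0.126,0.055,-0.238]},{"hand":1,"xyz":[-0.001,0,0],"delta_rot":[0.144,0.063,-0.272]},{"hand":1,"xyz":[-0.001,0,0],"delta_rot":[0.162,0.071,-0.306]},{"hand":1,"xyz":[-0.001,0,0],"delta_rot":[0.175,0.077,-0.332]},{"hand":1,"xyz":[-0.001,0,0],"delta_rot":[0.18,0.079,-0.34]},{"hand":1,"xyz":[-0.001,0,0],"delta_rot":[0.18,0.079,-0.34]}]}}

```text
time: 18.65
position: [0.4937, 0.191, 0.1464]
tool_rot: [0.103, 0.961, 0.132, 0.222]
ft_force: [0.8, 8.5, -5.4]
grip_width: 0.0452
finger_force: 20.0
```

```bash
python3 - <<'E'
from lid import *
goto(0,-.6);goto(0,.6);print(arm.state()['torque'])
E
```

```text
joints [ 0.39  0.61 -1.02  2.29  1.74  0.5  -0.66] F [ 0.8  8.5 -5.4]
shift [ 0.0019 -0.0022  0.0001] rot [-0.006  -0.0029  0.007 ] |deg| 1.7400463351098572
joints [ 0.39  0.61 -1.02  2.29  1.74  0.5  -0.66] F [ 0.8  8.5 -5.4]
shift [ 0.0019 -0.0022  0.0001] rot [-0.18   -0.0809  0.338 ] |deg| 70.44618422721155
[0.8891931  0.76911494 1.29729133]
```

>>> {"api": "drive_tool", "payload": {"targets": [{"hand":1,"xyz":[0.002,-0.002,0],"delta_rot":[0,0,0]},{"hand":-1,"xyz":[0.002,-0.002,0],"delta_rot":[0,0,0]},{"hand":-1,"xyz":[0.002,-0.002,0],"delta_rot":[0,0,0]},{"hand":-1,"xyz":[0.002,-0.002,0],"delta_rot":[0,0,0]},{"hand":-1,"xyz":[0.002,-0.002,0],"delta_rot":[0,0,0]},{"hand":-1,"xyz":[-0.003,-0.005,0.01],"delta_rot":[0,0,0]},{"hand":-1,"xyz":[-0.009,-0.008,0.02],"delta_rot":[0,0,0]},{"hand":-1,"xyz":[-0.018,-0.012,0.04],"delta_rot":[0,0,0]},{"hand":-1,"xyz":[-0.018,-0.012,0.08],"delta_rot":[0,0,0]},{"hand":-1,"xyz":[-0.018,-0.03,0.13],"delta_rot":[0,0,0]},{"hand":-1,"xyz":[-0.018,-0.09,0.17],"delta_rot":[0,0,0]},{"hand":-1,"xyz":[-0.018,-0.15,0.2],"delta_rot":[0,0,0]}]}}

```text
time: 20.15
position: [0.4724, 0.1223, 0.2731]
tool_rot: [0.109, 0.964, 0.117, 0.212]
ft_force: [-0.2, -0.4, -0.4]
grip_width: 0.0883
finger_force: 0.0
```

>>> {"api": "drive_tool", "payload": {"targets": [{"hand":-1,"xyz":[0,-0.05,0.01],"delta_rot":[0,0,0]},{"hand":-1,"xyz":[0,-0.1,0.02],"delta_rot":[0,0,0]},{"hand":-1,"xyz":[0,-0.1,0.02],"delta_rot":[0,0,0]},{"hand":-1,"xyz":[0,-0.1,0.02],"delta_rot":[0,0,0]}]}}

```text
time: 20.65
position: [0.4725, 0.0201, 0.2927]
tool_rot: [0.112, 0.964, 0.116, 0.213]
ft_force: [-0.5, 0.9, -0.1]
grip_width: 0.0881
finger_force: 0.0
```

```bash
python3 - <<'E'
from lid import *
z=arm.state();print(z['time'],z['position'],z['ft_force'],z['joints'].round(2))
I=[]
for nm,(r0,r1,c0,c1) in(("top",(100,230,80,210)),("scene",(70,200,280,420))):
  im,_,W=cloud(nm);I.append(cv2.resize(im[r0:r1,c0:c1],(380,360),interpolation=2))
  a,k,q=lid(W);l=lidframe(q,0.);k=l[(l[:,2]>.026)&(l[:,2]<.056)&(abs(l[:,0]-.115)<.04)&(abs(l[:,1])<.04)]
  print(nm,a,len(k))
  if len(k)>5:
    v=k[:,:2]-[.115,0];r=np.hypot(*v.T);f=r>.0245
    # angle ccw of +y toward free edge (+u)
    print(np.percentile(r,[50,90,98]).round(4),f.sum(),np.histogram(np.arctan2(v[f,0],v[f,1]),bins=np.arange(-3.2,3.3,.4)))
cv2.imwrite("pics/end.png",np.hstack(I))
E
```

```text
20.65 [0.47246706 0.02012206 0.29266074] [-0.53231118  0.92153577 -0.05491677] [ 1.19  0.11 -1.25  2.23 -0.15  0.42  1.44]
top -5.551115123125783e-17 177
[0.0212 0.0279 0.0291] 36 (array([ 0,  0,  0,  0,  0, 14,  3,  1,  0,  0,  0,  0,  0,  0,  3, 15]), array([-3.2000000e+00, -2.8000000e+00, -2.4000000e+00, -2.0000000e+00,
       -1.6000000e+00, -1.2000000e+00, -8.0000000e-01, -4.0000000e-01,
       -8.8817842e-16,  4.0000000e-01,  8.0000000e-01,  1.2000000e+00,
        1.6000000e+00,  2.0000000e+00,  2.4000000e+00,  2.8000000e+00,
        3.2000000e+00]))
scene -5.551115123125783e-17 243
[0.0213 0.0279 0.0294] 82 (array([ 0,  1,  1,  0,  0, 18,  5,  3,  0,  0,  0,  0,  0, 11, 27, 16]), array([-3.2000000e+00, -2.8000000e+00, -2.4000000e+00, -2.0000000e+00,
       -1.6000000e+00, -1.2000000e+00, -8.0000000e-01, -4.0000000e-01,
       -8.8817842e-16,  4.0000000e-01,  8.0000000e-01,  1.2000000e+00,
        1.6000000e+00,  2.0000000e+00,  2.4000000e+00,  2.8000000e+00,
        3.2000000e+00]))
```

View pics/end.png

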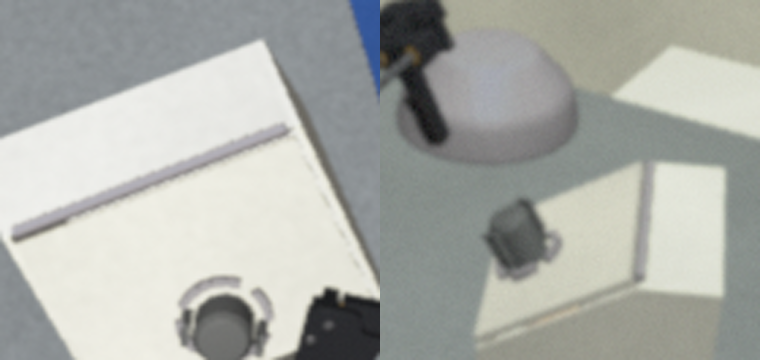

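The end view shows the lid flat and shut, with the knob at (222,325) and a tab sticking out on each side, on the locked line. I'll check both tab extents numerically and hand in if both are out.

```bash
python3 - <<'E'
from lid import *
V=[]
for nm in("top","scene"):
  _,_,q=lid(cloud(nm)[2]);l=lidframe(q,0.);k=l[(l[:,2]>.026)&(l[:,2]<.056)&(abs(l[:,0]-.115)<.04)&(abs(l[:,1])<.04)];V.append(k[:,:2]-[.115,0])
v=np.vstack(V);s=v@[np.sin(-.6),np.cos(-.6)]
lo,hi=np.percentile(s[s<-.023],50),np.percentile(s[s>.023],50)
print(lo,hi,np.percentile(s,[1,99]),arm.state()['ft_force'])
a,b=np.percentile(s,[1,99])
if a<-.0265 and b>.0265: print(arm.hand_in())
E
```

```text
-0.026161449838066765 0.025644020742736445 [-0.02852447  0.02846325] [-0.47350348  0.39278256 -0.04716382]
the job is handed in; nothing more can be done
None
```

The job is handed in: the squat jar stands upright in the white box, the lid is shut, and the knob measures locked with both tabs back out. The tin did not shift, and nothing touched the tall jar or bottle. The judge's result was not shown.

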